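Seal the pledge mailer along its flap

TASK

Seal the cardboard mailer: fold its raised flap down flat, then take the burnisher from its stand and run its nib, pressing lightly, slowly (no faster than 3 cm a second) along the whole red band on the flap, from the end on the robot's left to the end on its right. Then stand the burnisher upright in its stand again. Do not shove the mailer away or disturb the stamp, the calculator and the dish.

Things in the scene. Friction and masses are not known exactly. Their poses are not given: they have to be found in the camera images.
- mailer: Kraft cardboard box mailer, rigid, 150 mm (its x) x 200 mm (its y) x 32 mm high, about 0.8 kg, lying loose on the desk. Origin: centre of its underside. At yaw 0 its x axis points away from the robot and its y axis to the robot's left. The flap is hinged along its far (+x) top edge.
- flap (a joint): Angle of the mailer's flap (rad): 0 = folded down flat on the mailer's top, growing as its free edge is raised; it starts at 0.5 to 1.0. The crease is stiff: the flap stays at any angle where it is left and takes about 1 N at its free edge to move. Pressed when flat, the board gives by less than 1 mm under 10 N.
- hinge_mid (a point): Middle of the flap's hinge line, on the mailer: (x 75, y 0, z 32 mm) in the mailer's frame, same axes; the hinge runs along y. The flap is a stiff kraft board 2.5 mm thick, 196 mm wide at the hinge; when flat it reaches 70 mm towards -x (the robot), tapering over slanting ends to a straight free edge 120 mm wide.
- band_0 (a point): Point on the flap's upper face, on the centre line of the red sealing band: left end (-18, 82.5 mm in x and y from the middle of the hinge line, when flat). The band is 16 mm wide, in three straight legs 12 mm inside the flap's edges; band_0 to band_8 follow it from the robot's left to its right, 26 mm apart. When flat the face is 34.5 mm above the desk.
- band_1 (a point): Point on the flap's upper face, on the centre line of the red sealing band: middle of the left slanting leg (-38, 68.2 mm in x and y from the middle of the hinge line, when flat).
- band_2 (a point): Point on the flap's upper face, on the centre line of the red sealing band: left corner (-58, 53.8 mm in x and y from the middle of the hinge line, when flat).
- band_3 (a point): Point on the flap's upper face, on the centre line of the red sealing band: left quarter of the straight leg (-58, 26.9 mm in x and y from the middle of the hinge line, when flat).
- band_4 (a point): Point on the flap's upper face, on the centre line of the red sealing band: middle of the straight leg (-58, 0 mm in x and y from the middle of the hinge line, when flat).
- band_5 (a point): Point on the flap's upper face, on the centre line of the red sealing band: right quarter of the straight leg (-58, -26.9 mm in x and y from the middle of the hinge line, when flat).
- band_6 (a point): Point on the flap's upper face, on the centre line of the red sealing band: right corner (-58, -53.8 mm in x and y from the middle of the hinge line, when flat).
- band_7 (a point): Point on the flap's upper face, on the centre line of the red sealing band: middle of the right slanting leg (-38, -68.2 mm in x and y from the middle of the hinge line, when flat).
- band_8 (a point): Point on the flap's upper face, on the centre line of the red sealing band: right end (-18, -82.5 mm in x and y from the middle of the hinge line, when flat).
- burnisher: Hand burnisher, 125 mm long, 45 g, standing upright in its stand, nib down. Origin: the tip of the nib; z axis along the tool towards the handle's end. From the tip: ivory nylon nib 12 mm thick, rounded to 4 mm radius at the tip, 0 to 40 mm; round brass collar 30 mm across, 40 to 45 mm; square dark wooden handle 15 x 15 mm, sides along its x and y axes, 45 to 125 mm.
- stand_mouth (a point): Centre of the square hole in the top of the burnisher's stand, 52 mm above the desk; axes along the hole's sides. The hole is 21 mm wide and 42 mm deep; the stand is an aluminium block 46 mm square on a steel foot 84 mm square and 10 mm thick, fixed to the desk. The burnisher hangs by its collar, which lies on the block's top, so that its tip is 40 mm below this point.
- stamp: Bystander: blue and black self-inking stamp, 46 x 68 x 66 mm, loose. Origin: centre of its underside.
- calculator: Bystander: flat black and gold calculator, 80 x 130 x 14 mm, loose. Origin: centre of its underside.
- dish: Bystander: clear plastic dish with gold rings in it, 84 mm across, 35 mm high, loose. Origin: centre of its underside.
Things that resemble listed ones, but are neither listed nor needed, are in the scene too. What is shaped like the burnisher but blue is not meant.

How it is judged:
By the outcome, as a careful person would: the job done as asked, in the order asked, and still so for the second after the job is handed in, with the robot touching nothing.
It also fails if it takes over 72 s, if anything falls off the work surface, if the arm or the gripper's body presses on something with over 40 N, if the wrist force passes 120 N, or if a joint passes its speed limit or range.

ROBOT

A 6-joint arm with a two-finger parallel gripper is mounted at the origin on the work surface. World frame = base frame: x ahead of the robot, y to its left, z up, the work surface at z = 0. Lengths are in m, angles in rad, forces in N, time in s.
With the tool pointing down it reaches from about 0.35 to 0.8 m from the base axis. Payload 7.3 kg.
Tool frame: the origin (TCP) lies midway between the tips of the shut fingers; the grasp point (between the pads) lies 19 mm behind it; z points along the fingers, y is the direction in which the jaws open and shut (so a half turn about z gives the same grasp; the last joint's range is limited). The gripper opens to 85 mm and grips with 20 to 120 N. Pads are 22 mm wide; open, the fingers measure 114 mm over their backs; the gripper's body (76 mm by 85 mm) begins 54 mm behind the grasp point. The pads swing forward as they close: fully open they stand 13 mm farther back than shut.
Start: joints at [-1.285, 0.342, 1.524, -0, 1.275, -0.146], TCP at [0.22, -0.477, 0.231] pointing down, gripper open.
Joint ranges: [-2.53, 2.53], [-0.77, 2.02], [0.04, 2.7], [-1, 4.14], [0.28, 2.66], [-3.11, 3.11]. Speed limits (rad/s): [2.57, 2.57, 3.14, 3.14, 3.14, 3.14].

INTERFACE

Orientations are given as a unit quaternion [x, y, z, w].
In Python, from station import robot gives the robot as it stands. The module is installed in compiled form; this text tells all that it offers.
- The arm moves only by the tool step_arm, never from a script. Its argument "commands" is a list that holds one entry, the list of rows, each a list of 7 numbers: the shift along the tool's x, y, z in m, then the turn, a rotation vector about the tool's x, y, z in rad, then the finger opening in m, from 0 to 0.0854. In form: [[[dx, dy, dz, wx, wy, wz, fingers], ...]]. A call has 1 to 10 rows; each row is the pose to reach, as a shift and turn from the pose measured when the call began, along the tool's axes at that moment; what a row does not reach only later rows make up. A row lasts 1/8 s, in which the tool goes at most 62.5 mm and 10.7 degrees, less where a joint would pass 70% of its speed; a pose out of reach is approached as far as the arm can. A call with a gripper value outside its range is refused whole. The fingers move at their own pace and stop on an object; "force" is the grip in N (left out, the last holds). Time passes only in rows, so rows that repeat a pose let the fingers close. It gives the time, the measured TCP pose, the force and the opening at its end, in the units of the state.
- robot.observe(): the state, without advancing time (a new reading comes with each control period).
- robot.get_image(name): name is "scene" or "top" or "wrist"; returns the picture (384x512x3 uint8, red, green, blue); there is no depth.
- robot.camera_params(name): a dict with "fx", "fy", "cx", "cy" (pixels), "world_from_camera" (4x4, takes a point from camera to world coordinates). Camera axes: x right, y up, looking along -z (the intrinsics and any distortion apply to the point x, -y, -z); pixel columns grow to the right and rows downward; lengths in m; the calibration is good to about 2 mm. A picture is of the moment at which its call begins: read the wrist's pose just before it. camera_params takes no time and is no camera call; for the wrist camera it gives the pose at the moment of the call.
- robot.finish_job(): hands the job in, once; it reports no verdict.
The state is a dict: "time": time; "joints": joint angles; "joint_vel": joint speeds; "effort": joint torques, N m; "eef_pos": TCP position; "tcp_rot": TCP orientation; "force": force on the tool from outside, world axes, zero at the start; "torque": the same for the moment, N m; "grip_width": finger opening in m.
Only numpy, scipy, OpenCV 4.12 (cv2) and the standard library are available. Lean on these libraries where they do the work, as an engineer would, in place of code of your own. Each camera call takes 0.05 s, during which the arm holds its last target. There are 200 camera calls.

## Working session

There is one attempt and no reset: what is moved stays moved. The work goes in short steps, Python scripts to look and compute and a tool call to move; the robot and the scene stay as the last step left them, time stands still between calls to the robot, and variables do not carry over. Pictures are saved under pics/ and viewed, about 8 in all and at most 12, crops included, and the job is handed in when it is done.

Besides the shell and the picture viewer there is one more tool, called after "Emit:" in YAML: its name, and indented under it one key for each argument. step_arm: Moves the arm, as the interface text tells. Its arguments: {"type":"object","properties":{"commands":{"type":"array"},"force":{"type":"number"}},"required":["commands"]}

```bash
mkdir -p pics; cat > h.py <<'E'
import numpy as np, cv2
from station import robot
from scipy.spatial.transform import Rotation as R
def grab(n,f=None):
    p=robot.camera_params(n); im=robot.get_image(n)
    if f: cv2.imwrite(f'pics/{f}.png',im[:,:,::-1])
    return p,im
def ray(p,u,v):
    T=np.array(p['world_from_camera']); d=np.array([(u-p['cx'])/p['fx'],-(v-p['cy'])/p['fy'],-1.])
    return T[:3,3],T[:3,:3]@d
def onz(p,u,v,z):
    o,d=ray(p,u,v); return o+d*(z-o[2])/d[2]
def proj(p,X):
    T=np.array(p['world_from_camera']); c=T[:3,:3].T@(np.asarray(X)-T[:3,3])
    return np.array([p['cx']+p['fx']*c[0]/-c[2], p['cy']-p['fy']*c[1]/-c[2]])
def tri(p1,a,p2,b):
    o1,d1=ray(p1,*a);o2,d2=ray(p2,*b);d1/=np.linalg.norm(d1);d2/=np.linalg.norm(d2)
    s=np.linalg.lstsq(np.c_[d1,-d2],o2-o1,rcond=None)[0]
    x,y=o1+s[0]*d1,o2+s[1]*d2; return (x+y)/2,np.linalg.norm(x-y)
E
python3 - <<'E'
from h import *
ims=[]
for n in ('scene','top'):
    p,im=grab(n,n+'0'); print(n,{k:np.round(v,3).tolist() for k,v in p.items()}); ims.append(im)
print(robot.observe())
E
```

```text
scene {'fx': 441.393, 'fy': 441.393, 'cx': 254.732, 'cy': 190.529, 'world_from_camera': [[-0.805, -0.508, 0.306, 0.848], [0.593, -0.689, 0.416, 0.467], [-0.0, 0.517, 0.856, 0.977], [0.0, 0.0, 0.0, 1.0]]}
top {'fx': 419.326, 'fy': 419.326, 'cx': 258.006, 'cy': 198.98, 'world_from_camera': [[-0.003, 0.995, -0.1, 0.41], [-1.0, -0.006, -0.027, 0.004], [-0.027, 0.1, 0.995, 1.132], [0.0, 0.0, 0.0, 1.0]]}
{'time': 0.1, 'joints': array([-1.28502380e+00,  3.42617879e-01,  1.52491074e+00,  1.01757162e-05,
        1.27537409e+00, -1.45992408e-01]), 'joint_vel': array([-0.0022723 , -0.00021742, -0.00216814, -0.00092285, -0.00022832,
        0.00023274]), 'effort': array([ 2.63497655e-03, -4.34444976e+01, -2.46491736e+01, -1.71501651e-04,
        4.60866155e-03,  1.79034123e-05]), 'eef_pos': array([ 0.21962769, -0.47647414,  0.23071745]), 'tcp_rot': array([ 9.76787851e-01,  2.14207997e-01, -4.08883538e-05, -6.53772517e-04]), 'force': array([ 0.25686952,  0.24121281, -0.01904075]), 'torque': array([ 0.02133139,  0.03557295, -0.00362454]), 'grip_width': 0.08535356968202071}
```

View pics/scene0.png

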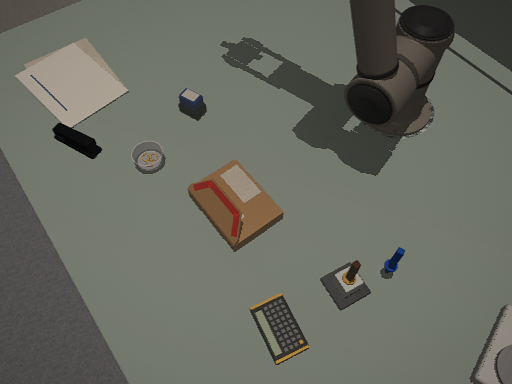

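View pics/top0.png

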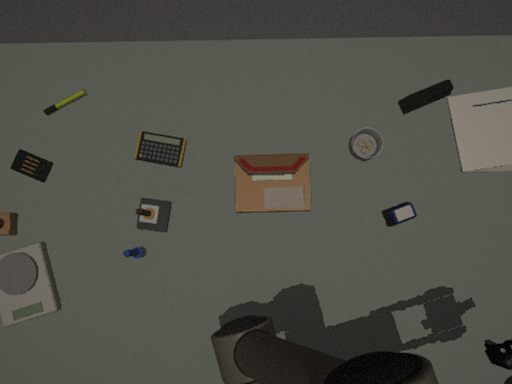

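```bash
python3 - <<'E'
from h import *
pt,it=grab('top'); ps,is_=grab('scene')
def lab(p,im,lo,hi,box,nm):
    hsv=cv2.cvtColor(im,cv2.COLOR_RGB2HSV); m=cv2.inRange(hsv,lo,hi); k=np.zeros_like(m); x0,y0,x1,y1=box; k[y0:y1,x0:x1]=255; m&=k
    cs=cv2.findContours(m,0,cv2.CHAIN_APPROX_NONE)[0]; c=max(cs,key=cv2.contourArea); print(nm,'area',cv2.contourArea(c)); return m,c
m,c=lab(pt,it,(8,70,60),(22,255,255),(225,140,325,225),'kraft top')
print(cv2.boxPoints(cv2.minAreaRect(c)).round(1).tolist()); print([np.round(onz(pt,*q,.032)[:2],4).tolist() for q in cv2.boxPoints(cv2.minAreaRect(c))])
print(cv2.approxPolyDP(c,3,True)[:,0].tolist())
for p,im,b,n in((pt,it,(225,140,325,225),'top'),(ps,is_,(180,150,290,250),'scene')):
    hsv=cv2.cvtColor(im,cv2.COLOR_RGB2HSV); m=(cv2.inRange(hsv,(0,140,60),(6,255,255))|cv2.inRange(hsv,(174,140,60),(180,255,255)))
    k=np.zeros_like(m);k[b[1]:b[3],b[0]:b[2]]=255;m&=k
    c=max(cv2.findContours(m,0,cv2.CHAIN_APPROX_NONE)[0],key=cv2.contourArea); print(n,'red',cv2.contourArea(c),cv2.approxPolyDP(c,2,True)[:,0].tolist())
z=lambda im,b:cv2.resize(im[b[1]:b[3],b[0]:b[2]],(400,300),interpolation=cv2.INTER_CUBIC)
a=np.vstack([np.hstack([z(it,(225,140,325,215)),z(it,(120,180,200,240))]),np.hstack([z(is_,(180,155,292,239+0)),z(is_,(310,235,406,307))])])
cv2.imwrite('pics/z1.png',a[:,:,::-1])
E
```

```text
kraft top area 4188.5
[[233.39999389648438, 155.10000610351562], [309.1000061035156, 152.89999389648438], [310.70001220703125, 210.10000610351562], [235.0, 212.3000030517578]]
[[0.6385, 0.0991], [0.6426, -0.1024], [0.4902, -0.1044], [0.4855, 0.0944]]
[[234, 157], [236, 212], [310, 210], [308, 154]]
top red 242.0 [[305, 158], [300, 157], [288, 167], [253, 168], [242, 158], [238, 160], [249, 170], [285, 170], [296, 168]]
scene red 422.0 [[194, 184], [194, 190], [210, 187], [234, 215], [231, 235], [236, 236], [238, 211], [212, 181]]
```

View pics/z1.png

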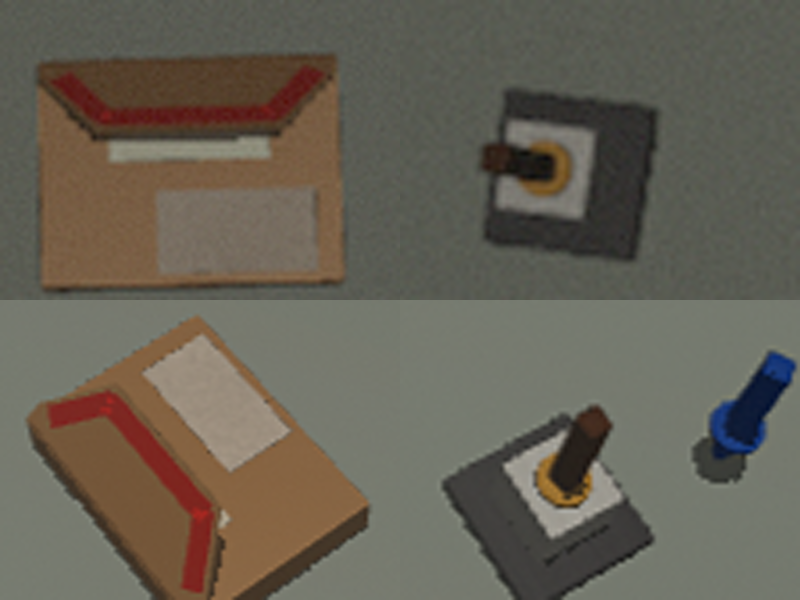

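```bash
python3 - <<'E'
from h import *
pt=robot.camera_params('top');ps=robot.camera_params('scene')
T=lambda u,v:(u/4+225,v/4+140); T2=lambda u,v:((u-400)/5+120,v/5+180)
S=lambda u,v:(u/3.571+180,(v-300)/3.571+155); S2=lambda u,v:((u-400)/4.167+310,(v-300)/4.167+235)
P=lambda n,a,b:print(n,*[np.round(x,4) for x in tri(pt,a,ps,b)])
P('band2',T(102,113),S(200,512)); P('band6',T(275,112),S(112,98+300))
P('nearleft',T(42,284),S(368,507)); P('nearright',T(344,281),S(198,317))
P('band8',T(318,73),S(52,418));P('band0',T(62,79),S(193,586))
P('collar',T2(546,168),S2(565,478)); P('handletop',T2(495,159),S2(595,416))
for n,f,p,cs,z in(('mail',T,pt,[(38,66),(335,56),(344,281),(42,285)],.032),('blkT',T2,pt,[(510,120),(597,128),(585,220),(497,212)],.052),('blkS',S2,ps,[(504,461),(563,417),(624,495),(556,537)],.052),('footT',T2,pt,[(506,90),(657,108),(634,259),(485,241)],.01)):
    q=np.array([onz(p,*f(*c),z)[:2] for c in cs]); e=np.roll(q,-1,0)-q
    print(n,q.round(4).tolist(),'c',q.mean(0).round(4),'len',np.linalg.norm(e,axis=1).round(4),'ang',np.degrees(np.arctan2(e[:,1],e[:,0])).round(1))
E
```

```text
band2 [0.5962 0.0518 0.0681] 0.0001
band6 [ 0.5948 -0.058   0.0664] 0.0038
nearleft [0.4888 0.0948 0.021 ] 0.0022
nearright [ 0.4902 -0.1059  0.0188] 0.0015
band8 [ 0.6275 -0.0894  0.0306] 0.0026
band0 [0.6239 0.0801 0.0387] 0.0013
collar [0.4812 0.3185 0.0475] 0.0025
handletop [0.4807 0.318  0.1324] 0.0005
mail [[0.6346, 0.0962], [0.6396, -0.1015], [0.4898, -0.1051], [0.4882, 0.0932]] c [ 0.563  -0.0043] len [0.1977 0.1499 0.1983 0.1465] ang [ -88.5 -178.6   90.5    1.2]
blkT [[0.5069, 0.3357], [0.5025, 0.29], [0.4546, 0.2952], [0.459, 0.3413]] c [0.4807 0.3156] len [0.046  0.0481 0.0463 0.0482] ang [-95.5 173.7  84.6  -6.7]
blkS [[0.5015, 0.2941], [0.4596, 0.2943], [0.4635, 0.3452], [0.5074, 0.3408]] c [0.483  0.3186] len [0.0419 0.0511 0.0441 0.0471] ang [179.7  85.6  -5.7 -97.2]
footT [[0.527, 0.3512], [0.5168, 0.2686], [0.4354, 0.2796], [0.4453, 0.3606]] c [0.4811 0.315 ] len [0.0832 0.0821 0.0815 0.0822] ang [-97.1 172.3  83.   -6.5]
```

```bash
cat >> h.py <<'E'
def to(x,y,z,yawdeg):
    s=robot.observe(); r=R.from_quat(s['tcp_rot']); a=np.radians(yawdeg)
    M=R.from_matrix(np.array([[np.cos(a),np.sin(a),0],[np.sin(a),-np.cos(a),0],[0,0,-1]]))
    d=r.inv().apply(np.array([x,y,z])-s['eef_pos']); w=(r.inv()*M).as_rotvec()
    print(np.round(d,4).tolist(),np.round(w,4).tolist())
E
python3 -c "
from h import *
to(.6,-.004,.15,1);to(.6,-.004,.10,1)"
```

```text
[0.5432, -0.27, 0.0812] [-0.0009, 0.0001, 0.4143]
[0.5432, -0.2699, 0.1312] [-0.0009, 0.0001, 0.4143]
```

Emit:
step_arm:
  commands:
    - [[0.543,-0.27,0.081,-0.001,0,0.414,0],[0.543,-0.27,0.081,-0.001,0,0.414,0],[0.543,-0.27,0.081,-0.001,0,0.414,0],[0.543,-0.27,0.081,-0.001,0,0.414,0],[0.543,-0.27,0.081,-0.001,0,0.414,0],[0.543,-0.27,0.081,-0.001,0,0.414,0],[0.543,-0.27,0.081,-0.001,0,0.414,0],[0.543,-0.27,0.081,-0.001,0,0.414,0],[0.543,-0.27,0.081,-0.001,0,0.414,0],[0.543,-0.27,0.081,-0.001,0,0.414,0]]

```text
time: 1.45
eef_pos: [0.6009, -0.0021, 0.1497]
tcp_rot: [1.0, 0.009, -0.0, 0.0]
force: [0.4, -1.2, -0.3]
grip_width: 0.0
```

Emit:
step_arm:
  commands:
    - [[0,-0.002,0.05,0,0,0,0],[-0.002,-0.002,0.062,0,0,0,0],[-0.004,-0.002,0.072,0,0,0,0],[-0.007,-0.002,0.082,0,0,0,0],[-0.01,-0.002,0.09,0,0,0,0],[-0.012,-0.002,0.097,0,0,0,0],[-0.014,-0.002,0.104,0,0,0,0],[-0.015,-0.002,0.109,0,0,0,0],[-0.015,-0.002,0.113,0,0,0,0]]

```text
time: 2.58
eef_pos: [0.5856, -0.0004, 0.0364]
tcp_rot: [1.0, 0.009, -0.0, 0.0]
force: [-0.3, -0.4, 1.8]
grip_width: 0.0004
```

Emit:
step_arm:
  commands:
    - [[0,0,0.0015,0,0,0,0],[0,0,0.002,0,0,0,0],[0,0,0.0023,0,0,0,0],[0,0,0.0023,0,0,0,0]]

```text
time: 3.08
eef_pos: [0.5856, -0.0004, 0.0345]
tcp_rot: [1.0, 0.009, -0.0, 0.0]
force: [-2.5, 0.7, 5.4]
grip_width: 0.0003
```

```bash
python3 -c "
from h import *
to(.48,.317,.26,84);to(.42,.317,.20,84)"
```

```text
[-0.0999, -0.3192, -0.2255] [-0.0003, 0.0005, -1.4478]
[-0.1598, -0.3203, -0.1655] [-0.0003, 0.0005, -1.4478]
```

Emit:
step_arm:
  commands:
    - [[0,0,-0.06,0,0,0,0],[-0.04,-0.03,-0.12,0,0,-0.18,0.085],[-0.1,-0.319,-0.225,0,0,-1.448,0.085],[-0.1,-0.319,-0.225,0,0,-1.448,0.085],[-0.1,-0.319,-0.225,0,0,-1.448,0.085],[-0.1,-0.319,-0.225,0,0,-1.448,0.085],[-0.1,-0.319,-0.225,0,0,-1.448,0.085],[-0.1,-0.319,-0.225,0,0,-1.448,0.085],[-0.1,-0.319,-0.225,0,0,-1.448,0.085],[-0.1,-0.319,-0.225,0,0,-1.448,0.085]]

```text
time: 4.32
eef_pos: [0.4797, 0.3172, 0.2593]
tcp_rot: [0.743, 0.669, -0.0, -0.0]
force: [-0.0, 0.6, -0.7]
grip_width: 0.0853
```

```bash
python3 -c "
from h import *
s=robot.observe();p,w=grab('wrist','w1');print(s['eef_pos'],s['tcp_rot'],np.round(p['world_from_camera'],3),p['fx'],p['cx'],p['cy'])
pt,t=grab('top')
z=lambda im,b:cv2.resize(im[b[1]:b[3],b[0]:b[2]],(400,300),interpolation=cv2.INTER_CUBIC)
ps,sc=grab('scene')
a=np.hstack([cv2.resize(w,(400,300)),z(t,(225,140,325,215))]);b=np.hstack([z(sc,(180,155,292,239)),z(sc,(310,235,406,307))])
cv2.imwrite('pics/c2.png',np.vstack([a,b])[:,:,::-1])
print(proj(p,(.481,.317,.137)),proj(p,(.481,.317,.057)))
"
```

```text
[0.47974019 0.3172109  0.25927113] [ 7.43272336e-01  6.68988910e-01 -1.99393742e-04 -1.82165135e-04] [[ 0.994  0.101  0.028  0.487]
 [-0.105  0.958  0.266  0.385]
 [ 0.    -0.267  0.964  0.402]
 [ 0.     0.     0.     1.   ]] 308.22276896208433 257.38369157460636 189.75456964925797
[258.85275436 183.60556313] [258.52281299 166.13600278]
```

View pics/c2.png

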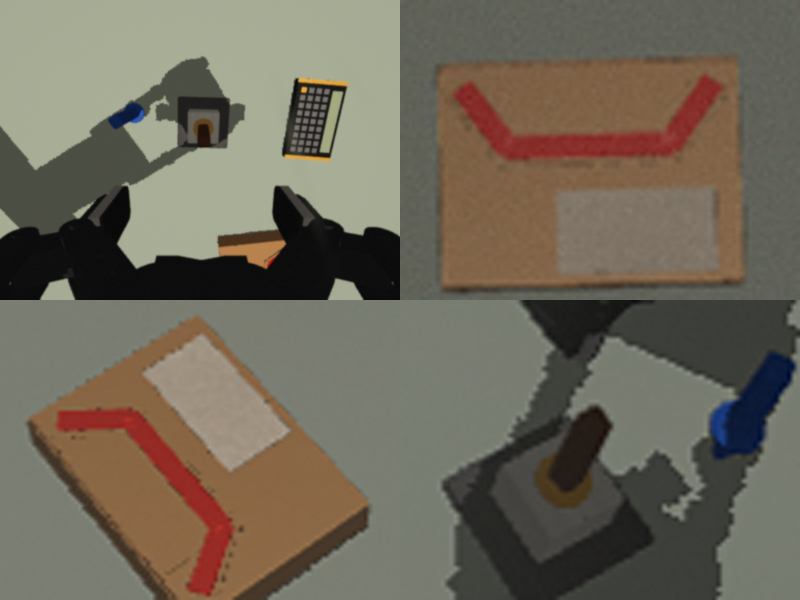

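```bash
python3 -c "
from h import *
w=cv2.imread('pics/w1.png')
cv2.imwrite('pics/c3.png',cv2.resize(w[115:199,214:302],None,fx=7,fy=7,interpolation=cv2.INTER_CUBIC))
for n,b in(('top',(225,140,325,225)),('scene',(180,150,290,250))):
    p,im=grab(n); hsv=cv2.cvtColor(im,cv2.COLOR_RGB2HSV); m=(cv2.inRange(hsv,(0,140,60),(6,255,255))|cv2.inRange(hsv,(174,140,60),(180,255,255)))
    k=np.zeros_like(m);k[b[1]:b[3],b[0]:b[2]]=255;m&=k
    v,u=np.nonzero(m); X=np.array([onz(p,a,c,.0345)[:2] for a,c in zip(u,v)])
    # straight leg: pixels within 40 mm of middle in y
    y0=(X[:,1].min()+X[:,1].max())/2; s=abs(X[:,1]-y0)<.04; f=np.polyfit(X[s,1],X[s,0],1)
    print(n,'y',X[:,1].min(),X[:,1].max(),'mid',y0,'legx at mid',np.polyval(f,y0),'slope deg',np.degrees(np.arctan(-f[0])),'xrange',X[:,0].min(),X[:,0].max(),'width',X[s,0].std()*12**.5)
    for c in (cv2.approxPolyDP(max(cv2.findContours(m,0,cv2.CHAIN_APPROX_NONE)[0],key=cv2.contourArea),2,True)[:,0]): print(onz(p,*c,.0345)[:2].round(4).tolist(),end=' ')
"
```

```text
top y -0.09107917837675701 0.08392908257476377 mid -0.0035750479009966224 legx at mid 0.5810904872196395 slope deg 1.699407505273962 xrange 0.5730010201461673 0.6258517092136288 width 0.015049493649301492
[0.6204, -0.0911] [0.6259, -0.0779] [0.5885, -0.0537] [0.5866, 0.0468] [0.6245, 0.076] [0.6111, 0.0839] [0.5732, 0.0494] [0.5752, -0.0562] scene y -0.08902180801753756 0.08834107381993062 mid -0.0003403670988034735 legx at mid 0.5824469667092594 slope deg 1.4631817340909958 xrange 0.5738394607033004 0.6277586556512567 width 0.01607817913397196
[0.6214, -0.089] [0.6273, -0.0752] [0.5916, -0.0524] [0.5884, 0.051] [0.6261, 0.0758] [0.6178, 0.0883] [0.5819, 0.0625] [0.5738, 0.0346] [0.577, -0.0563]
```

View pics/c3.png

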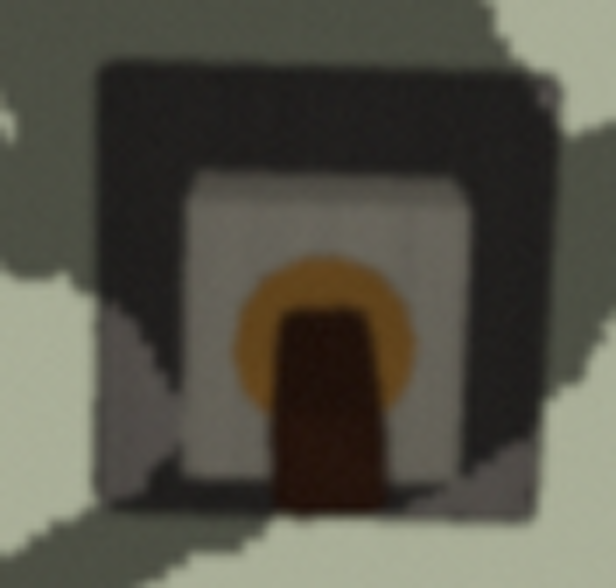

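```bash
python3 -c "
from h import *
p=robot.camera_params('wrist')
P=lambda u,v,z:print(onz(p,214+u/7,115+v/7,z).round(4))
P(329,485,.137);P(324,345,.057)
for c in((195,203),(470,207),(462,475),(184,475)):P(*c,.052)
for c in((103,65),(556,78),(533,520),(97,512)):P(*c,.01)
to(.4815,.318,.18,83);to(.4815,.318,.077,83)"
```

```text
[0.4831 0.3155 0.137 ]
[0.4835 0.3182 0.057 ]
[0.4651 0.3426 0.052 ]
[0.5092 0.3372 0.052 ]
[0.5041 0.2928 0.052 ]
[0.4578 0.2978 0.052 ]
[0.4491 0.3637 0.01  ]
[0.5291 0.3529 0.01  ]
[0.5186 0.2718 0.01  ]
[0.4372 0.2821 0.01  ]
[0.0016, 0.0014, 0.0794] [-0.0006, 0.0002, 0.0156]
[0.0017, 0.0014, 0.1824] [-0.0006, 0.0002, 0.0156]
```

Emit:
step_arm:
  commands:
    - [[0.0006,0.003,0.06,0,0,0.016,0.085],[0.0006,0.003,0.12,0,0,0.016,0.085],[0.0006,0.003,0.15,0,0,0.016,0.085],[0.0006,0.003,0.17,0,0,0.016,0.085],[0.0006,0.003,0.1823,0,0,0.016,0.085],[0.0006,0.003,0.1823,0,0,0.016,0.085],[0.0006,0.003,0.1823,0,0,0.016,0.04]]
  force: 40

```text
time: 5.45
eef_pos: [0.4836, 0.317, 0.078]
tcp_rot: [0.749, 0.662, 0.001, 0.0]
force: [-0.8, -0.2, -0.2]
grip_width: 0.0694
```

Emit:
step_arm:
  commands:
    - [[0,0,0,0,0,0,0.02],[0,0,0,0,0,0,0.01],[0,0,0,0,0,0,0.005],[0,0,0,0,0,0,0.005],[0,0,0,0,0,0,0.005],[0,0,0,0,0,0,0.005]]
  force: 60

```text
time: 6.2
eef_pos: [0.4837, 0.3171, 0.0783]
tcp_rot: [0.749, 0.662, 0.001, 0.0]
force: [-0.6, -0.1, 3.6]
grip_width: 0.0143
```

Emit:
step_arm:
  commands:
    - [[0,0,-0.01,0,0,0,0.005],[0,0,-0.03,0,0,0,0.005],[0,0,-0.06,0,0,0,0.005],[0,0,-0.11,0,0,0,0.005],[0,0,-0.11,0,0,0,0.005]]

```text
time: 6.82
eef_pos: [0.4855, 0.318, 0.1929]
tcp_rot: [0.749, 0.662, 0.005, 0.001]
force: [-1.0, 0.4, -0.3]
grip_width: 0.0141
```

```bash
python3 -c "
from h import *
s=robot.observe();print(s['eef_pos'],s['force'],s['grip_width'])
to(.6196,.0815,.16,83);to(.6196,.0815,.13,83)"
```

```text
[0.48552486 0.31799147 0.19293481] [-1.01571112  0.40040952 -0.25775296] 0.014133455959923932
[-0.2185, 0.1618, 0.0331] [0.0085, -0.0056, -0.0007]
[-0.2186, 0.1615, 0.0631] [0.0085, -0.0056, -0.0007]
```

Emit:
step_arm:
  commands:
    - [[-0.05,0.04,0.008,0.008,-0.006,0,0.005],[-0.1,0.08,0.016,0.008,-0.006,0,0.005],[-0.15,0.12,0.024,0.008,-0.006,0,0.005],[-0.2,0.15,0.03,0.008,-0.006,0,0.005],[-0.2185,0.162,0.033,0.008,-0.006,0,0.005],[-0.2185,0.162,0.033,0.008,-0.006,0,0.005],[-0.2185,0.162,0.033,0.008,-0.006,0,0.005]]

```text
time: 7.7
eef_pos: [0.6192, 0.0827, 0.1599]
tcp_rot: [0.749, 0.663, -0.0, -0.0]
force: [-0.5, 0.7, -0.3]
grip_width: 0.0141
```

```bash
python3 -c "
from h import *
s=robot.observe();p,w=grab('wrist','w4');print(s['eef_pos'],s['tcp_rot'],s['force'])
pt,t=grab('top','t4');ps,sc=grab('scene','s4')
tip=s['eef_pos']-[0,0,.0663]; print([proj(q,tip).round(1) for q in(p,pt,ps)],[proj(p,(.6196,.0815,.0345)),proj(p,(.5817,-.002,.0345))])
z=lambda im,b:cv2.resize(im[b[1]:b[3],b[0]:b[2]],(400,300),interpolation=cv2.INTER_CUBIC)
a=np.hstack([z(w,(100,0,500,300)),z(w,(200,120,320,210))]);b=np.hstack([z(t,(225,120,325,195)),z(sc,(190,160,286,232))])
cv2.imwrite('pics/c4.png',np.vstack([a,b])[:,:,::-1])
"
```

```text
[0.6191991  0.08270836 0.15989435] [ 7.48886937e-01  6.62697743e-01 -1.10613897e-04 -2.11897906e-04] [-0.48603126  0.67570754 -0.25479465]
[array([257.4, 203.1]), array([237.8, 157.6]), array([235.2, 224.2])] [array([258.01288574, 183.94881023]), array([229.71182404, 271.07597408])]
```

View pics/c4.png

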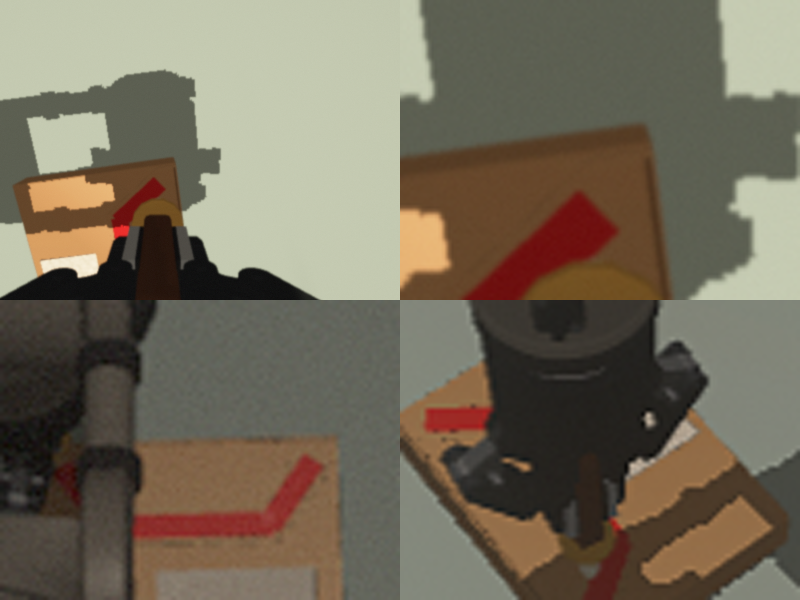

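```bash
python3 -c "
from h import *
p=robot.camera_params('wrist');w=cv2.imread('pics/w4.png');hsv=cv2.cvtColor(w,cv2.COLOR_BGR2HSV)
print(hsv[201,[240,250,257,264,272]].tolist(), hsv[190,[250,257]].tolist())
m=cv2.inRange(hsv,(15,110,50),(30,255,200));m[:185]=0;m[225:]=0;m[:,:220]=0;m[:,300:]=0
for v in range(194,222,3):
    u=np.nonzero(m[v])[0]; print(v,u.min() if len(u) else None,u.max() if len(u) else None,len(u))
tc=np.array(robot.observe()['eef_pos'])
t=np.linspace(0,2*np.pi,73)
for h in(.045,.040):
    q=np.array([proj(p,tc+[.015*np.cos(a),.015*np.sin(a),h-.0663]) for a in t]); print('pred ring u',q[:,0].min(),q[:,0].max(),'v top',q[:,1].min(),q[:,1].max())
print('band0 meas',onz(p,259.5,183,.0345))
"
```

```text
[[0, 220, 110], [17, 179, 108], [17, 180, 115], [17, 179, 111], [15, 150, 100]] [[0, 219, 112], [0, 218, 111]]
194 221 279 6
197 220 279 9
200 222 279 27
203 244 280 33
206 240 280 39
209 238 281 42
212 235 280 46
215 234 281 34
218 234 281 23
221 233 282 24
pred ring u 231.1262763668932 283.7195169090012 v top 202.41450320047488 251.37144505441353
pred ring u 231.81667594006467 283.00574238743593 v top 199.7363163228389 247.5320731082848
band0 meas [0.62133258 0.08238867 0.0345    ]
```

Emit:
step_arm:
  commands:
    - [[0.001,0.003,0.03,0,0,0,0.005],[0.001,0.003,0.045,0,0,0,0.005],[0.001,0.003,0.053,0,0,0,0.005],[0.001,0.003,0.055,0,0,0,0.005],[0.001,0.003,0.056,0,0,0,0.005],[0.001,0.003,0.057,0,0,0,0.005],[0.001,0.003,0.057,0,0,0,0.005]]

```text
time: 8.72
eef_pos: [0.6226, 0.0836, 0.1037]
tcp_rot: [0.749, 0.663, 0.0, 0.0]
force: [-0.9, -0.7, -1.5]
grip_width: 0.0141
```

Emit:
step_arm:
  commands:
    - [[0,0,0.001,0,0,0,0.005],[0,0,0.002,0,0,0,0.005],[0,0,0.0025,0,0,0,0.005],[0,0,0.0028,0,0,0,0.005],[0,0,0.003,0,0,0,0.005]]

```text
time: 9.35
eef_pos: [0.6227, 0.0837, 0.1007]
tcp_rot: [0.748, 0.663, 0.0, 0.0]
force: [-0.4, -0.3, -0.7]
grip_width: 0.014
```

Emit:
step_arm:
  commands:
    - [[0,0,0.0004,0,0,0,0.005],[0,0,0.0008,0,0,0,0.005],[0,0,0.0012,0,0,0,0.005],[0,0,0.0012,0,0,0,0.005]]

```text
time: 9.85
eef_pos: [0.6228, 0.0836, 0.1001]
tcp_rot: [0.749, 0.663, 0.001, 0.001]
force: [-1.2, 0.1, 5.6]
grip_width: 0.0139
```

Emit:
step_arm:
  commands:
    - [[-0.0018,-0.0019,0.0005,0,0,0,0.005],[-0.0036,-0.0038,0.0005,0,0,0,0.005],[-0.0054,-0.0057,0.0005,0,0,0,0.005],[-0.0072,-0.0076,0.0005,0,0,0,0.005],[-0.009,-0.0095,0.0005,0,0,0,0.005],[-0.0109,-0.0114,0.0005,0,0,0,0.005],[-0.0127,-0.0133,0.0005,0,0,0,0.005],[-0.0145,-0.0152,0.0005,0,0,0,0.005],[-0.0163,-0.0171,0.0005,0,0,0,0.005],[-0.0181,-0.019,0.0005,0,0,0,0.005]]

```text
time: 11.1
eef_pos: [0.6023, 0.0681, 0.1001]
tcp_rot: [0.749, 0.663, 0.001, 0.001]
force: [3.2, 2.6, 4.5]
grip_width: 0.0144
```

```bash
python3 -c "
from h import *
s=robot.observe();print(s['eef_pos'],s['force'])
to(.5806,.0523,.0995,83)"
```

```text
[0.60226994 0.06806514 0.10005619] [3.23131824 2.55339943 4.46291417]
[-0.0183, -0.0196, 0.0005] [0.0035, -0.0006, 0.0012]
```

Emit:
step_arm:
  commands:
    - [[-0.0018,-0.0019,0.0003,0,0,0,0.005],[-0.0036,-0.0038,0.0003,0,0,0,0.005],[-0.0054,-0.0057,0.0003,0,0,0,0.005],[-0.0072,-0.0076,0.0003,0,0,0,0.005],[-0.009,-0.0096,0.0003,0,0,0,0.005],[-0.0109,-0.0116,0.0003,0,0,0,0.005],[-0.0127,-0.0136,0.0003,0,0,0,0.005],[-0.0146,-0.0156,0.0003,0,0,0,0.005],[-0.0165,-0.0176,0.0003,0,0,0,0.005],[-0.0183,-0.0196,0.0003,0,0,0,0.005]]

```text
time: 12.35
eef_pos: [0.5811, 0.0522, 0.1002]
tcp_rot: [0.749, 0.663, 0.002, 0.002]
force: [2.1, 3.0, 5.7]
grip_width: 0.0142
```

```bash
python3 -c "
from h import *
s=robot.observe();print(s['eef_pos'],s['force'])
pt,t=grab('top','t5')
for f in('t4','t5'):
    im=cv2.imread(f'pics/{f}.png');h=cv2.cvtColor(im,cv2.COLOR_BGR2HSV)
    m=cv2.inRange(h,(0,140,60),(6,255,255))|cv2.inRange(h,(174,140,60),(180,255,255));m[:145]=0;m[180:]=0;m[:,:275]=0;m[:,320:]=0
    v,u=np.nonzero(m);print(f,len(u),u.mean(),v.mean(),u.max(),v.min())
to(.582,-.0015,.0998,83)"
```

```text
[0.5811391  0.0522064  0.10018812] [2.09605209 3.00677564 5.71763333]
t4 218 290.8165137614679 171.35321100917432 305 159
t5 210 291.3095238095238 171.23809523809524 305 159
[-0.0529, 0.0078, 0.0003] [0.0044, -0.0006, 0.0012]
```

Emit:
step_arm:
  commands:
    - [[-0.0026,0.0004,0.0002,0,0,0,0.005],[-0.0053,0.0008,0.0002,0,0,0,0.005],[-0.0079,0.0012,0.0002,0,0,0,0.005],[-0.0106,0.0016,0.0002,0,0,0,0.005],[-0.0132,0.002,0.0002,0,0,0,0.005],[-0.0159,0.0023,0.0002,0,0,0,0.005],[-0.0185,0.0027,0.0002,0,0,0,0.005],[-0.0212,0.0031,0.0002,0,0,0,0.005],[-0.0238,0.0035,0.0002,0,0,0,0.005],[-0.0265,0.0039,0.0002,0,0,0,0.005]]

```text
time: 13.65
eef_pos: [0.5803, 0.0262, 0.1]
tcp_rot: [0.749, 0.663, 0.002, 0.0]
force: [-0.4, 6.4, 8.7]
grip_width: 0.0141
```

```bash
python3 -c "
from h import *
to(.5822,-.0015,.0998,83)"
```

```text
[-0.0273, 0.0053, 0.0001] [0.0021, -0.0023, 0.0011]
```

Emit:
step_arm:
  commands:
    - [[-0.0026,0.0005,-0.0002,0,0,0,0.005],[-0.0053,0.001,-0.0002,0,0,0,0.005],[-0.0079,0.0015,-0.0002,0,0,0,0.005],[-0.0106,0.002,-0.0002,0,0,0,0.005],[-0.0132,0.0026,-0.0002,0,0,0,0.005],[-0.0159,0.0031,-0.0002,0,0,0,0.005]]

```text
time: 14.4
eef_pos: [0.5802, 0.011, 0.1001]
tcp_rot: [0.749, 0.663, 0.001, -0.002]
force: [-0.7, 5.8, 7.2]
grip_width: 0.0144
```

```bash
python3 -c "
from h import *
pt,t=grab('top','t6')
for f in('t4','t6'):
    im=cv2.imread(f'pics/{f}.png');h=cv2.cvtColor(im,cv2.COLOR_BGR2HSV)
    m=cv2.inRange(h,(0,140,60),(6,255,255))|cv2.inRange(h,(174,140,60),(180,255,255));m[:145]=0;m[180:]=0;m[:,:275]=0;m[:,320:]=0
    v,u=np.nonzero(m);print(f,len(u),u.mean(),v.mean(),u.max(),v.min())
to(.5822,-.0015,.0998,83)"
```

```text
t4 218 290.8165137614679 171.35321100917432 305 159
t6 56 287.1607142857143 172.875 305 161
[-0.0118, 0.0034, 0.0002] [-0.0007, -0.0034, 0.001]
```

Emit:
step_arm:
  commands:
    - [[-0.0024,0.0006,-0.0003,0,0,0,0.005],[-0.0048,0.0012,-0.0004,0,0,0,0.005],[-0.0074,0.0018,-0.0004,0,0,0,0.005],[-0.01,0.0024,-0.0004,0,0,0,0.005],[-0.0126,0.003,-0.0004,0,0,0,0.005],[-0.0152,0.0034,-0.0004,0,0,0,0.005]]

```text
time: 15.2
eef_pos: [0.5806, -0.0042, 0.1001]
tcp_rot: [0.749, 0.663, 0.0, -0.003]
force: [0.2, 5.7, 6.4]
grip_width: 0.0144
```

```bash
python3 -c "
from h import *
s=robot.observe();print(s['eef_pos'],s['force'],s['torque'])
to(.5834,-.0553,.1004,83)"
```

```text
[ 0.58058731 -0.00421117  0.10012795] [0.19556088 5.73026259 6.36689409] [ 1.27841903  0.06811822 -0.02438624]
[-0.0504, 0.009, -0.0005] [-0.0035, -0.0044, 0.0009]
```

Emit:
step_arm:
  commands:
    - [[-0.0024,0.0006,-0.0006,-0.002,-0.002,0,0.005],[-0.005,0.0012,-0.0008,-0.004,-0.004,0,0.005],[-0.0076,0.0018,-0.0008,-0.004,-0.004,0,0.005],[-0.0102,0.0024,-0.0008,-0.004,-0.004,0,0.005],[-0.0128,0.003,-0.0008,-0.004,-0.004,0,0.005],[-0.0154,0.0034,-0.0008,-0.004,-0.004,0,0.005]]

```text
time: 15.95
eef_pos: [0.582, -0.0204, 0.1006]
tcp_rot: [0.749, 0.663, 0.0, 0.0]
force: [0.3, -0.0, 0.4]
grip_width: 0.0146
```

```bash
python3 -c "
from h import *
s=robot.observe();print(s['eef_pos'],s['force'],s['torque'])
p,w=grab('wrist','w7');ps,sc=grab('scene','s7')
tip=s['eef_pos']-[0,0,.0663]; print(proj(p,tip),proj(ps,tip),proj(ps,tip+[0,0,.045]))
z=lambda im,b:cv2.resize(im[b[1]:b[3],b[0]:b[2]],(400,300),interpolation=cv2.INTER_CUBIC)
cv2.imwrite('pics/c7.png',np.hstack([z(w,(100,84,500,384)),z(sc,(180,155,276,227))])[:,:,::-1])
to(.5834,-.0553,.1004,83)"
```

```text
[ 0.58204398 -0.02035752  0.1006132 ] [ 0.34313242 -0.04102449  0.41526   ] [ 0.11311767  0.02067941 -0.06434129]
[257.38436588 203.06273474] [224.41716338 197.01499269] [223.30654563 187.50509036]
[-0.0343, 0.0055, 0.0003] [0.0003, 0.0002, 0.0006]
```

View pics/c7.png

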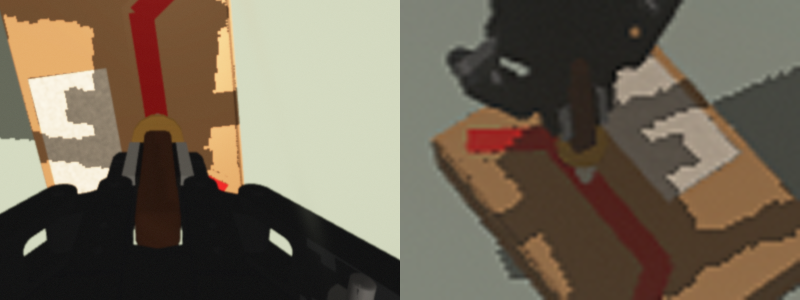

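Emit:
step_arm:
  commands:
    - [[0,0,-0.004,0,0,0,0.005],[0.012,-0.0015,-0.004,0,0,0,0.005],[0.0222,-0.0029,-0.004,0,0,0,0.005],[0.0222,-0.0029,-0.002,0,0,0,0.005],[0.0222,-0.0029,-0.0005,0,0,0,0.005],[0.0222,-0.0029,0.0003,0,0,0,0.005],[0.0222,-0.0029,0.0006,0,0,0,0.005],[0.0222,-0.0029,0.0007,0,0,0,0.005]]

```text
time: 17.05
eef_pos: [0.5819, 0.0018, 0.1003]
tcp_rot: [0.749, 0.663, 0.0, 0.0]
force: [-2.6, 1.7, 4.0]
grip_width: 0.0142
```

```bash
python3 -c "
from h import *
s=robot.observe();print(s['eef_pos'],s['force'],s['torque'])
to(.5834,-.0553,.1000,83)"
```

```text
[0.58189741 0.00175762 0.1002957 ] [-2.64043647  1.69730393  3.9884409 ] [ 0.32149749  0.35440137 -0.00281786]
[-0.0565, 0.0084, 0.0003] [0.0005, 0.0, 0.0004]
```

Emit:
step_arm:
  commands:
    - [[-0.0026,0.0004,0.0003,0,0,0,0.005],[-0.0052,0.0008,0.0003,0,0,0,0.005],[-0.0079,0.0012,0.0003,0,0,0,0.005],[-0.0105,0.0016,0.0003,0,0,0,0.005],[-0.0131,0.002,0.0003,0,0,0,0.005],[-0.0157,0.0024,0.0003,0,0,0,0.005],[-0.0184,0.0028,0.0003,0,0,0,0.005]]

```text
time: 17.92
eef_pos: [0.5827, -0.0168, 0.1002]
tcp_rot: [0.749, 0.663, 0.001, 0.0]
force: [0.0, 4.5, 5.4]
grip_width: 0.0142
```

```bash
python3 -c "
from h import *
to(.5834,-.0553,.1000,83)"
```

```text
[-0.0381, 0.0054, 0.0002] [0.001, -0.0005, 0.0003]
```

Emit:
step_arm:
  commands:
    - [[-0.0026,0.0004,0.0001,0.001,0,0,0.005],[-0.0052,0.0008,0.0001,0.001,0,0,0.005],[-0.0079,0.0012,0.0001,0.001,0,0,0.005],[-0.0105,0.0016,0.0001,0.001,0,0,0.005],[-0.0131,0.002,0.0001,0.001,0,0,0.005],[-0.0157,0.0024,0.0001,0.001,0,0,0.005],[-0.0184,0.0028,0.0001,0.001,0,0,0.005]]

```text
time: 18.8
eef_pos: [0.5833, -0.0355, 0.1002]
tcp_rot: [0.749, 0.663, 0.0, -0.0]
force: [1.0, 4.2, 5.3]
grip_width: 0.0144
```

```bash
python3 -c "
from h import *
to(.5834,-.0553,.1001,83)"
```

```text
[-0.0197, 0.0025, 0.0001] [0.0002, -0.0007, 0.0002]
```

Emit:
step_arm:
  commands:
    - [[-0.0026,0.0004,0.0001,0,0,0,0.005],[-0.0052,0.0008,0.0001,0,0,0,0.005],[-0.0079,0.0012,0.0001,0,0,0,0.005],[-0.0105,0.0015,0.0001,0,0,0,0.005],[-0.0131,0.0018,0.0001,0,0,0,0.005],[-0.0157,0.0021,0.0001,0,0,0,0.005],[-0.0178,0.0023,0.0001,0,0,0,0.005],[-0.0197,0.0025,0.0001,0,0,0,0.005]]

```text
time: 19.8
eef_pos: [0.5836, -0.0555, 0.1003]
tcp_rot: [0.749, 0.663, 0.001, 0.0]
force: [1.3, 3.8, 5.0]
grip_width: 0.0142
```

```bash
python3 -c "
from h import *
p,im=grab('scene','s8')
for f in('s4','s8'):
    i=cv2.imread(f'pics/{f}.png');h=cv2.cvtColor(i,cv2.COLOR_BGR2HSV)
    m=cv2.inRange(h,(0,140,40),(8,255,255))|cv2.inRange(h,(172,140,40),(180,255,255))
    for nm,b in(('R',(180,170,206,200)),('L',(225,215,250,250))):
        k=m[b[1]:b[3],b[0]:b[2]];v,u=np.nonzero(k)
        if len(u): print(f,nm,len(u),'u',u.min()+b[0],u.max()+b[0],'v',v.min()+b[1],v.max()+b[1])
print(onz(p,196.0,187.0,.0345))
to(.6262,-.0845,.1001,83)"
```

```text
s4 R 58 u 196 205 v 186 191
s4 L 129 u 232 244 v 215 237
s8 R 56 u 196 205 v 186 191
s8 L 169 u 232 245 v 215 237
[ 0.62303104 -0.08652974  0.0345    ]
[-0.0232, 0.0458, 0.0002] [0.0009, -0.0005, 0.0]
```

Emit:
step_arm:
  commands:
    - [[-0.0012,0.0023,0.0002,0.001,0,0,0.005],[-0.0023,0.0046,0.0002,0.001,0,0,0.005],[-0.0035,0.0069,0.0002,0.001,0,0,0.005],[-0.0046,0.0092,0.0002,0.001,0,0,0.005],[-0.0058,0.0115,0.0002,0.001,0,0,0.005],[-0.007,0.0137,0.0002,0.001,0,0,0.005],[-0.0081,0.016,0.0002,0.001,0,0,0.005]]

```text
time: 20.72
eef_pos: [0.5969, -0.0659, 0.0998]
tcp_rot: [0.749, 0.663, -0.001, -0.002]
force: [-4.4, 3.2, 7.5]
grip_width: 0.0142
```

```bash
python3 -c "
from h import *
to(.6262,-.0845,.1001,83)"
```

```text
[-0.0149, 0.0314, -0.0004] [-0.0042, -0.0003, 0.0001]
```

Emit:
step_arm:
  commands:
    - [[-0.0011,0.0023,-0.0001,-0.001,0,0,0.005],[-0.0022,0.0045,-0.0002,-0.002,0,0,0.005],[-0.0032,0.0068,-0.0002,-0.002,0,0,0.005],[-0.0043,0.009,-0.0002,-0.002,0,0,0.005],[-0.0053,0.0112,-0.0002,-0.002,0,0,0.005],[-0.0064,0.0135,-0.0002,-0.002,0,0,0.005],[-0.0075,0.0157,-0.0002,-0.002,0,0,0.005]]

```text
time: 21.6
eef_pos: [0.6101, -0.0753, 0.0999]
tcp_rot: [0.749, 0.663, -0.002, -0.002]
force: [-4.9, 3.9, 8.6]
grip_width: 0.0145
```

```bash
python3 -c "
from h import *
to(.6262,-.0845,.1001,83)"
```

```text
[-0.0072, 0.0171, -0.0003] [-0.0057, -0.0004, 0.0002]
```

Emit:
step_arm:
  commands:
    - [[-0.001,0.0022,-0.0003,-0.002,0,0,0.005],[-0.002,0.0044,-0.0003,-0.002,0,0,0.005],[-0.003,0.0066,-0.0003,-0.002,0,0,0.005],[-0.004,0.0088,-0.0003,-0.002,0,0,0.005],[-0.005,0.011,-0.0003,-0.002,0,0,0.005],[-0.006,0.0132,-0.0003,-0.002,0,0,0.005],[-0.007,0.0154,-0.0003,-0.002,0,0,0.005],[-0.0075,0.0174,-0.0003,-0.002,0,0,0.005],[-0.0075,0.0174,-0.0003,-0.002,0,0,0.005]]

```text
time: 22.72
eef_pos: [0.6254, -0.0851, 0.1]
tcp_rot: [0.749, 0.663, -0.002, -0.002]
force: [-3.4, 2.8, 7.1]
grip_width: 0.0145
```

```bash
python3 -c "
from h import *
s=robot.observe();print(s['eef_pos'],s['force'])
to(.5486,.1285,.20,83);to(.4855,.318,.193,83)"
```

```text
[ 0.62537261 -0.08514891  0.09999325] [-3.38979569  2.76510896  7.10275476]
[0.2027, -0.1028, -0.0994] [-0.0065, 0.0002, 0.0003]
[0.3831, -0.1884, -0.0918] [-0.0065, 0.0002, 0.0003]
```

Emit:
step_arm:
  commands:
    - [[0,0,-0.03,0,0,0,0.005],[0.02,-0.01,-0.08,-0.006,0,0,0.005],[0.07,-0.035,-0.1,-0.006,0,0,0.005],[0.13,-0.065,-0.1,-0.006,0,0,0.005],[0.19,-0.095,-0.098,-0.006,0,0,0.005],[0.25,-0.125,-0.096,-0.006,0,0,0.005],[0.31,-0.155,-0.094,-0.006,0,0,0.005],[0.36,-0.18,-0.092,-0.006,0,0,0.005],[0.383,-0.19,-0.092,-0.006,0,0,0.005],[0.383,-0.19,-0.092,-0.006,0,0,0.005]]

```text
time: 23.98
eef_pos: [0.483, 0.3194, 0.1922]
tcp_rot: [0.748, 0.664, -0.001, 0.0]
force: [-0.9, 0.2, -1.2]
grip_width: 0.0141
```

```bash
python3 -c "
from h import *
s=robot.observe();p,w=grab('wrist','w9');print(s['eef_pos'],s['tcp_rot'],s['force'])
ps,sc=grab('scene','s9');pt,t=grab('top','t9')
tip=s['eef_pos']-[0,0,.0663]; print([proj(q,tip).round(1) for q in(p,ps,pt)])
z=lambda im,b:cv2.resize(im[b[1]:b[3],b[0]:b[2]],(400,300),interpolation=cv2.INTER_CUBIC)
a=np.hstack([z(w,(200,100,320,190)),z(sc,(310,225,406,297))]);b=np.hstack([z(t,(225,140,325,215)),z(sc,(100,80,340,260))])
cv2.imwrite('pics/c9.png',np.vstack([a,b])[:,:,::-1])
to(.4835,.3173,.1931,83)"
```

```text
[0.48297544 0.31937496 0.192189  ] [ 7.47585658e-01  6.64164484e-01 -1.07867993e-03  2.42720346e-04] [-0.89021654  0.15212805 -1.23514217]
[array([257.5, 202.9]), array([355.7, 265.2]), array([139.2, 211.1])]
[0.0005, -0.0009, -0.0005] [-0.0008, 0.0018, -0.0004]
```

View pics/c9.png

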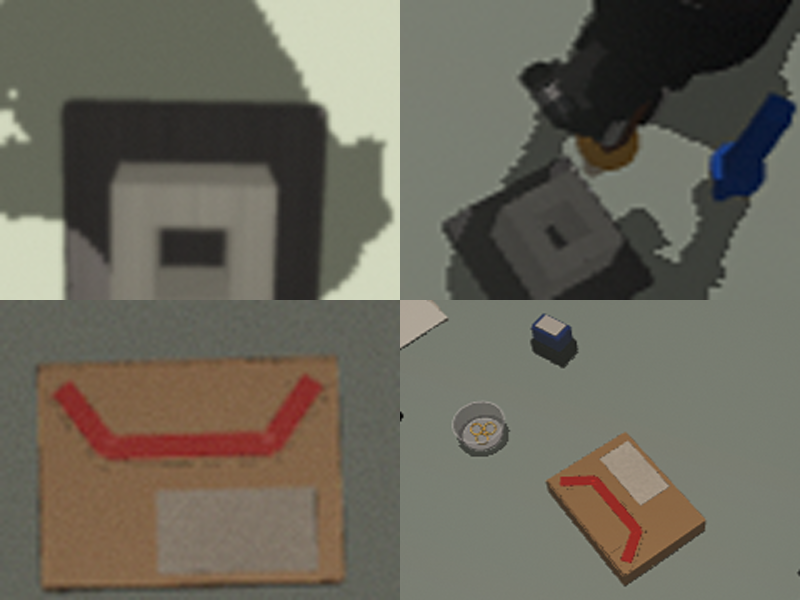

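```bash
python3 -c "
from h import *
p=robot.camera_params('wrist')
q=lambda u,v,z=.052:onz(p,200+u/3.333,100+v/3.333,z)[:2].round(4)
print('hole edge',q(160,228),q(227,229),'block far edge',q(115,185),q(277,187))
e=(q(160,228)+q(227,229))/2; b=(q(115,185)+q(277,187))/2
n=np.array([np.sin(np.radians(-6.9)),-np.cos(np.radians(6.9))])
print('centre by hole',e+.0105*n,'by block',b+.023*n)
to(.4835,.3175,.1931,83)"
```

```text
hole edge [0.4768 0.3274] [0.4954 0.3248] block far edge [0.466  0.3409] [0.5105 0.3349]
centre by hole [0.48483856 0.31567605] by block [0.48548685 0.31506658]
[0.0007, -0.001, -0.0005] [-0.0008, 0.0018, -0.0004]
```

```bash
python3 -c "
from h import *
print(robot.observe()['eef_pos'])
to(.484,.3168,.14,83);to(.484,.3168,.0795,83)"
```

```text
[0.48437828 0.31669932 0.19261918]
[0.0001, -0.0003, 0.0526] [-0.0008, 0.0018, -0.0004]
[0.0003, -0.0003, 0.1131] [-0.0008, 0.0018, -0.0004]
```

Emit:
step_arm:
  commands:
    - [[0.0002,-0.0003,0.04,0,0.001,0,0.005],[0.0002,-0.0003,0.06,0,0.001,0,0.005],[0.0002,-0.0003,0.07,0,0.001,0,0.005],[0.0002,-0.0003,0.076,0,0.001,0,0.005],[0.0002,-0.0003,0.082,0,0.001,0,0.005],[0.0002,-0.0003,0.082,0,0.001,0,0.005]]

```text
time: 24.88
eef_pos: [0.4841, 0.3167, 0.1107]
tcp_rot: [0.749, 0.662, -0.0, 0.0]
force: [-0.1, -0.1, -0.7]
grip_width: 0.0141
```

Emit:
step_arm:
  commands:
    - [[0,0,0.008,0,0,0,0.005],[0,0,0.016,0,0,0,0.005],[0,0,0.023,0,0,0,0.005],[0,0,0.028,0,0,0,0.005],[0,0,0.031,0,0,0,0.005],[0,0,0.032,0,0,0,0.005],[0,0,0.032,0,0,0,0.005]]

```text
time: 25.75
eef_pos: [0.4842, 0.3168, 0.0788]
tcp_rot: [0.749, 0.662, -0.0, 0.0]
force: [0.0, -0.0, -0.2]
grip_width: 0.0136
```

Emit:
step_arm:
  commands:
    - [[0,0,0.0005,0,0,0,0.005],[0,0,0.001,0,0,0,0.005],[0,0,0.001,0,0,0,0.005]]

```text
time: 26.12
eef_pos: [0.4843, 0.3168, 0.0783]
tcp_rot: [0.749, 0.662, -0.0, 0.0]
force: [-0.9, -1.0, 4.6]
grip_width: 0.014
```

Collar seated (4.6 N). Release gently and rise.

Emit:
step_arm:
  commands:
    - [[0,0,0,0,0,0,0.025],[0,0,0,0,0,0,0.045],[0,0,0,0,0,0,0.085],[0,0,0,0,0,0,0.085],[0,0,0,0,0,0,0.085],[0,0,-0.02,0,0,0,0.085],[0,0,-0.06,0,0,0,0.085],[0,0,-0.12,0,0,0,0.085],[0,0,-0.18,0,0,0,0.085],[0,0,-0.18,0,0,0,0.085]]
  force: 40

```text
time: 27.38
eef_pos: [0.4863, 0.3179, 0.264]
tcp_rot: [0.749, 0.662, 0.005, 0.002]
force: [-0.0, -0.1, -1.8]
grip_width: 0.0851
```

```bash
python3 -c "
from h import *
s=robot.observe();print(s['eef_pos'],s['force'],s['grip_width'])
p,w=grab('wrist');ps,sc=grab('scene');pt,t=grab('top')
z=lambda im,b:cv2.resize(im[b[1]:b[3],b[0]:b[2]],(400,300),interpolation=cv2.INTER_CUBIC)
a=np.hstack([z(w,(200,100,320,190)),z(sc,(310,235,406,307))]);b=np.hstack([z(t,(120,90,440,330)),z(sc,(100,80,340,260))])
cv2.imwrite('pics/c10.png',np.vstack([a,b])[:,:,::-1])
"
```

```text
[0.48632407 0.31793269 0.26401245] [-0.04860606 -0.10490949 -1.78037298] 0.08511886945049107
```

View pics/c10.png

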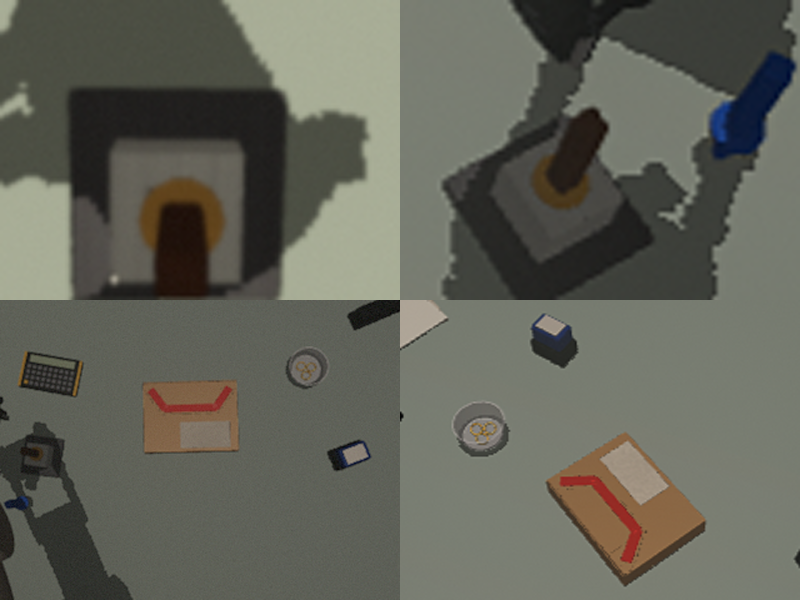

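```bash
python3 -c "
from h import *
print(robot.finish_job())"
```

```text
the job is handed in; nothing more can be done
None
```

The mailer is sealed and the job is handed in at about 27.5 s, inside the 72 s limit. I folded the flap flat, ran the burnisher along the whole red band from left to right, and put it back upright in its stand.

- **Burnishing:** the nib moved at about 2.1 cm/s. Measured press was mostly 4–7 N, with readings up to 8.7 N.
- **One fault:** just right of the band's middle, while I was easing the pressure, the nib lost contact. That stretch was about y = −0.004 to −0.020 m. I lifted it, went back to y ≈ +0.002 m, and burnished from there to the right end under steady contact.
- **Stand:** the collar seated with about 4.6 N before I let go.
- **Last checks:**
  - The final images show the flap flat and the burnisher upright in its stand, with the gripper open and clear of everything.
  - The stamp, calculator and dish look untouched.
  - I compared the band's position before and during the stroke, and the mailer had not moved measurably.
- **Measurement disagreement:** the camera estimates of the stand's centre differed by 2–4 mm. That stayed within the 4.5 mm clearance of the hole.

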